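Lay out the railing fittings on their outlined mats

TASK

Lay out the railing kit: set each of the four loose white fittings (tee, elbow, square foot and ball-topped cap) on the black mat that carries its own yellow outline, covering the outline and turned the same way as it. Keep every fitting the same way up as you found it, and do not knock over the small amber jar.

Things in the scene. Friction and masses are not known exactly. Their poses are not given: they have to be found in the camera images.
- tee_c (a point): White tee-shaped tube fitting lying flat, made of round tube 34 mm in diameter: a straight run 84 mm long along its y axis (42 mm either way), and one branch from its middle along +x that ends 52 mm from this point. This point is where the tube axes cross, 17 mm above the surface it lies on; z up. The branch can be gripped across y, about 34 mm out along +x. About 160 g.
- elbow_c (a point): White right-angled elbow tube fitting lying flat, made of round tube 34 mm in diameter: one leg along +x and one along +y, each ending 55 mm from this point; the corner is rounded. This point is where the two tube axes meet, 17 mm above the surface it lies on; z up. The +x leg can be gripped across y, about 38 mm out. About 150 g.
- foot_c (a point): White railing foot: a square plate 80 x 80 x 6 mm lying flat (x and y along its edges) with an upright round socket 34 mm in diameter in its middle, 50 mm tall in all. This point is on the socket's axis half-way up, 25 mm above the underside; z up. The socket is gripped from above. About 200 g.
- cap_c (a point): White ball-topped end cap standing upright: round base 64 mm in diameter and 8 mm thick, a thin neck, and a ball 40 mm in diameter whose centre is 39 mm above the underside; 59 mm tall in all. This point is on its axis, 29 mm above the underside; z up. The ball is gripped from above. About 140 g.
- mat_tee: Fixed flat square black rubber mat, 110 x 110 mm and 4 mm thick, with a painted flat yellow outline of the tee. Origin at the centre of the mat's underside (at table height), z up; x and y run along its edges. The tee's crossing point belongs 18 mm from the centre towards the mat's -x, its branch pointing along the mat's +x, its run along the mat's y.
- mat_elbow: Fixed flat square black rubber mat, 110 x 110 mm and 4 mm thick, with a painted flat yellow outline of the elbow. Origin at the centre of the mat's underside (at table height), z up; x and y run along its edges. The elbow's corner point belongs 19 mm towards -x and 19 mm towards -y from the mat's centre, its legs pointing along the mat's +x and +y.
- mat_foot: Fixed flat square black rubber mat, 110 x 110 mm and 4 mm thick, with a painted flat yellow outline of the square foot: an 80 mm yellow square with a black spot in the middle. Origin at the centre of the mat's underside (at table height), z up; x and y run along its edges. The foot belongs in the middle of the mat, its edges parallel to the mat's; any quarter turn will do.
- mat_cap: Fixed flat square black rubber mat, 110 x 110 mm and 4 mm thick, with a painted flat yellow outline of the round cap: a yellow disc 64 mm in diameter. Origin at the centre of the mat's underside (at table height), z up; x and y run along its edges. The cap belongs in the middle of the mat, at any yaw.
- jar: Small amber glass jar with a dark lid, 32 mm in diameter and 48 mm tall, standing loose on the table among the fittings. Not part of the kit; must stay standing. Origin at the centre of its underside, z up.
Things that resemble listed ones, but are neither listed nor needed, are in the scene too. Leave any pink look-alike of the part that bears tee_c alone. Leave any purple look-alike of the mat_tee alone.

How it is judged:
By the outcome, as a careful person would: the job done as asked, in the order asked, and still so for the second after the job is handed in, with the robot touching nothing.
It also fails if it takes over 118 s, if anything falls off the work surface, if the arm or the gripper's body presses on something with over 40 N, if the wrist force passes 120 N, or if a joint passes its speed limit or range.

ROBOT

A 6-joint arm with a two-finger parallel gripper is mounted at the origin on the work surface. World frame = base frame: x ahead of the robot, y to its left, z up, the work surface at z = 0. Lengths are in m, angles in degrees, forces in N, time in s.
With the tool pointing down it reaches from about 0.4 to 0.825 m from the base axis. Payload 7 kg.
Tool frame: the origin (TCP) lies midway between the tips of the shut fingers; the grasp point (between the pads) lies ctrl.tcp_to_grasp behind it (ctrl.tcp_to_grasp is the distance from the TCP to the grasp point, in m); z points along the fingers, y is the line along which they close (so a half turn about z gives the same grasp; the last joint's range is limited). The gripper opens to 88 mm and grips with 3 to 60 N. Pads are 19 mm wide; open, the fingers measure 130 mm over their backs; the gripper's body (78 mm by 193 mm) begins 47 mm behind the grasp point.
Start: joints at [91.049, 20.546, 0.682, 0, -70.136, -16.507], TCP at [0.18, 0.651, 0.187] pointing down, gripper open.
Joint ranges: [-176.03, 176.03], [-82.01, 121.73], [-58.28, 71.71], [-173.87, 95.51], [-174.79, -0.11], [-173.66, 173.66]. Speed limits (degrees/s): [136.94, 136.94, 172.46, 180, 180, 180].

INTERFACE

Orientations are given as [roll, pitch, yaw] about the fixed x, y, z axes, in that order (R = Rz(yaw) Ry(pitch) Rx(roll)).
In Python, from plant import ctrl, imaging, close_job gives the robot as it stands.
- The arm moves only by the shell command python3 -m crank 'ROWS'. ROWS is JSON, a list of rows, each a list of 3 entries, a list of its own where there are three numbers: the shift along the world's x, y, z in m, then the turn, a rotation vector about the world's x, y, z in degrees, then the opening, from -1 (shut) to 1 (fully open), so that 0 is half open. A call has 1 to 12 rows; each row shifts and turns the commanded pose from where the row before left it; what a row does not reach is not made up. A row lasts 1/10 s, in which the tool goes at most 50 mm and 8.59 degrees, less where a joint would pass 70% of its speed; a pose out of reach is approached as far as the arm can. A call is refused whole if a number of a shift passes 0.05 or a number of a turn 8.59, either way. A call with a gripper value outside its range is refused whole. The fingers move at their own pace and stop on an object; the grip force is fixed at half the most. Time passes only in rows, so rows that do not move let the fingers close. It gives the time, the measured TCP pose, the force, the opening and the grip force at its end, in the units of the state.
- ctrl.get_obs(): the state, without advancing time (a new reading comes with each control period).
- imaging.snapshot(name): name is "side" or "top"; returns (picture, depth): 420x560x3 uint8, blue, green, red; 420x560 float32, m along the optical axis (not along the pixel's ray), 0 where there is no reading.
- imaging.camera_model(name): a dict with "mtx" (3x3 intrinsics, pixels), "D" ([k1, k2, p1, p2, k3] as OpenCV has them; the pictures are not rectified), "R" (3x3) and "t" (3): a world point X has camera coordinates R X + t. Camera axes: x right, y down, z forward; pixel columns grow to the right and rows downward; lengths in m; the calibration is good to about 2 mm. A picture is of the moment at which its call begins. camera_model takes no time and is no camera call.
- close_job(): hands the job in; it is judged then, once.
The state is a dict: "clock": time; "joint_pos": joint angles; "qvel": joint speeds; "tau": joint torques, N m; "tool_pos": TCP position; "orientation": TCP orientation; "force": force on the tool from outside, world axes, zero at the start; "moment": the same for the moment, N m; "opening": finger opening in m; "gripper_force": force on a finger pad.
Only numpy, scipy, OpenCV 4.12 (cv2) and the standard library are available. Lean on these libraries where they do the work, as an engineer would, in place of code of your own. Each camera call takes 0.05 s, during which the arm holds its last target. There are 200 camera calls.

## Working session

There is one attempt and no reset: what is moved stays moved. The work goes in short steps, Python scripts to look and compute and a shell command to move; the robot and the scene stay as the last step left them, time stands still between calls to the robot, and variables do not carry over. Pictures are saved under pics/ and viewed, at most 14 in all, crops included, and the job is handed in when it is done.

```bash
ls; mkdir -p pics
python3 - <<'E'
from plant import ctrl, imaging
import cv2
print(ctrl.get_obs(), ctrl.tcp_to_grasp)
for n in ("top","side"):
    p,d=imaging.snapshot(n); cv2.imwrite(f"pics/{n}0.png",p); import numpy as np; np.save(f"{n}0.npy",d)
    m=imaging.camera_model(n); print(n,m)
E
```

```text
pics
{'clock': 0.0, 'joint_pos': array([ 9.10482314e+01,  2.05922147e+01,  6.33510213e-01, -1.93115807e-02,
       -7.01343129e+01, -1.65048581e+01]), 'qvel': array([-0.06817044,  0.07149054, -0.1038921 ,  0.01035766,  0.07406352,
       -0.05983711]), 'tau': array([-9.13362837e-04, -5.82715023e+01,  2.93074107e+01,  6.99759588e+00,
        7.00330449e-03, -1.49781799e-04]), 'tool_pos': array([0.17980583, 0.65004582, 0.18641447]), 'orientation': array([ 1.79905657e+02, -9.02243794e-03, -1.54631965e+01]), 'force': array([ 0.27560936,  0.10785039, -0.02904414]), 'moment': array([-0.0129231 , -0.05080913,  0.02866527]), 'gripper_force': 0.0, 'opening': 0.08749733598702475} 0.0188
top {'mtx': array([[471.77108514,   0.        , 274.90441696],
       [  0.        , 471.77108514, 213.11887421],
       [  0.        ,   0.        ,   1.        ]]), 'D': array([-0.03181559,  0.        ,  0.        ,  0.        ,  0.        ]), 'R': array([[-0.00651537, -0.99997001,  0.00418746],
       [-0.99298595,  0.00597539, -0.11808133],
       [ 0.11805276, -0.00492743, -0.9929951 ]]), 't': array([0.07152244, 0.47328489, 1.09341463])}
side {'mtx': array([[428.74543117,   0.        , 280.99642815],
       [  0.        , 428.74543117, 212.67970041],
       [  0.        ,   0.        ,   1.        ]]), 'D': array([-0.00036261,  0.        ,  0.        ,  0.        ,  0.        ]), 'R': array([[ 0.93550784, -0.35277959, -0.01927807],
       [-0.25073482, -0.62448177, -0.73969897],
       [ 0.2489119 ,  0.69682787, -0.67266172]]), 't': array([-0.43854331,  0.21741772,  0.858936  ])}
```

View pics/top0.png

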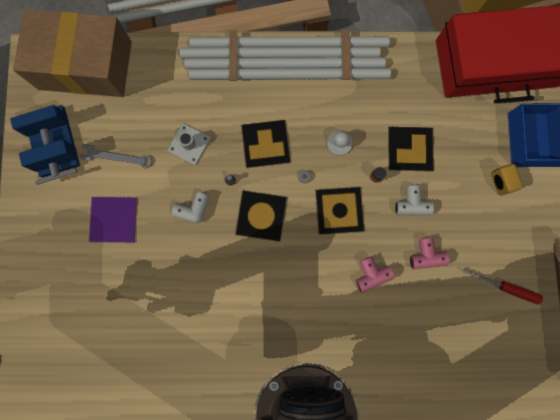

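View pics/side0.png

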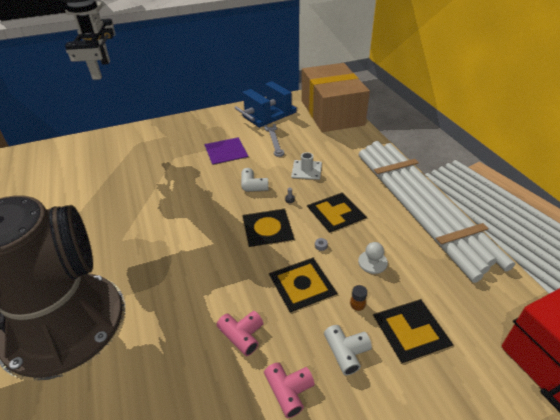

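The top view shows:
- **Fittings:** foot (190,143), elbow (192,208), cap (340,142), tee (414,200), jar (378,174).
- **Mats:** tee (266,143), elbow (411,148), cap (261,215), foot (340,210).
- **Look-alikes to leave alone:** pink tees at (375,274) and (430,254), and a purple mat at (113,219).

Next I'll measure by fitting height models to the depth data.

```bash
cat > meas.py <<'E'
import numpy as np, cv2
from scipy.optimize import least_squares
from plant import imaging
def cloud(name, pic, dep):
    m=imaging.camera_model(name); h,w=dep.shape
    v,u=np.mgrid[:h,:w]; n=cv2.undistortPoints(np.dstack([u,v]).reshape(-1,1,2).astype(float),m["mtx"],m["D"])[:,0]
    z=dep.ravel()[:,None]; P=(np.c_[n*z,z]-m["t"])@m["R"]
    P[dep.ravel()==0]=np.nan
    return P.reshape(h,w,3)
def atz(name,px,z):
    m=imaging.camera_model(name)
    n=cv2.undistortPoints(np.array(px,float).reshape(-1,1,2),m["mtx"],m["D"])[:,0]
    d=np.c_[n,np.ones(len(n))]@m["R"]; c=-m["R"].T@m["t"]
    return c+d*((z-c[2])/d[:,2])[:,None]
def seg(p,a,b):  # distance to a segment
    ab=np.array(b)-a; t=np.clip(((p-a)@ab)/(ab@ab),0,1); return np.linalg.norm(p-a-t[:,None]*ab,axis=1)
LEG={"tee":[((0,-.042),(0,.042)),((0,0),(.052,0))],"elbow":[((0,0),(.055,0)),((0,0),(0,.055))]}
def hmodel(kind,p):
    r=.017; h=np.zeros(len(p))
    for a,b in LEG[kind]:
        a=np.array(a,float); b=np.array(b,float); u=(b-a)/np.linalg.norm(b-a); s=(p-a)@u
        d=np.abs((p-a)@np.array([-u[1],u[0]])); L=np.linalg.norm(b-a)
        e=np.clip(np.maximum(-s,s-L),0,None)
        hh=np.where(d<r,r+np.sqrt(np.clip(r*r-d*d,0,None)),np.clip(r-(d-r)*12,0,None))
        h=np.maximum(h,np.clip(hh-e*12,0,None))
    return h
def fitpose(kind,P,guess,base=0.,R=.09):
    P=P[np.isfinite(P).all(-1)]; P=P[np.linalg.norm(P[:,:2]-guess[:2],axis=1)<R]
    def res(q):
        c,s=np.cos(q[2]),np.sin(q[2]); l=(P[:,:2]-q[:2])@np.array([[c,-s],[s,c]])
        return hmodel(kind,l)-np.clip(P[:,2]-base,0,.05)
    best=min((least_squares(res,[guess[0]+dx,guess[1]+dy,np.radians(guess[2]+dt)],loss="soft_l1",f_scale=.004,diff_step=1e-3,x_scale=[.01,.01,.1]) for dx in(-.01,0,.01) for dy in(-.01,0,.01) for dt in(-12,0,12)),key=lambda o:o.cost)
    return best.x[:2].round(4),round(np.degrees(best.x[2]),1),"rms",np.sqrt(np.mean(res(best.x)**2)).round(4),len(P)
E
cat > m0.py <<'E'
from meas import *
p=cv2.imread("pics/top0.png"); d=np.load("top0.npy"); C=cloud("top",p,d)
hsv=cv2.cvtColor(p,cv2.COLOR_BGR2HSV)
yel=((abs(hsv[...,0].astype(int)-22)<9)&(hsv[...,1]>180)&(hsv[...,2]>120)).astype(np.uint8)
blk=(p.max(2)<60).astype(np.uint8)
for n,(u,v) in dict(tee=(266,143),elbow=(411,148),cap=(261,215),foot=(340,210)).items():
    m=np.zeros_like(blk); m[v-32:v+33,u-32:u+33]=1
    cs=cv2.findContours(cv2.morphologyEx((blk)*m,cv2.MORPH_OPEN,np.ones((2,2))),cv2.RETR_EXTERNAL,cv2.CHAIN_APPROX_NONE)[0]
    c=max(cs,key=cv2.contourArea); w=atz("top",c[:,0],.004)[:,:2]
    r=cv2.minAreaRect((w*1000).astype(np.float32))
    yy=np.argwhere(yel*m)[:,::-1]; yw=atz("top",yy,.004)[:,:2]
    print("mat",n,np.round(r[0],1),np.round(r[1],1),round(r[2],1),"yellow centroid",(yw.mean(0)*1000).round(1), "n",len(yy), "z",C[v-20:v+20,u-20:u+20,2].mean().round(4))
print("tee",fitpose("tee",C.reshape(-1,3),(*atz("top",(415,208),.017)[0,:2],0)))
print("elbow",fitpose("elbow",C.reshape(-1,3),(*atz("top",(201,213),.017)[0,:2],-12)))
Q=C.reshape(-1,3); Q=Q[np.isfinite(Q).all(1)]
for n,(u,v) in dict(foot=(190,143),cap=(340,142),jar=(378,174),s1=(231,180),s2=(305,176)).items():
    g=C[v,u,:2]; A=Q[np.linalg.norm(Q[:,:2]-g,axis=1)<.065]
    lo=A[(A[:,2]>.0035)]; hi=A[A[:,2]>max(.02,.6*A[:,2].max())]
    r=cv2.minAreaRect((lo[:,:2]*1000).astype(np.float32))
    hr=cv2.minEnclosingCircle((hi[:,:2]*1000).astype(np.float32)) if len(hi) else None
    print(n,"zmax",A[:,2].max().round(4),"low rect",np.round(r[0],1),np.round(r[1],1),round(r[2],1),"high",hr)
print("table z sd",np.nanstd(C[230:250,150:230,2]),np.nanmean(C[230:250,150:230,2]))
cv2.imwrite("pics/crop0.png",cv2.resize(p[105:255,160:445],None,fx=2.8,fy=2.8,interpolation=cv2.INTER_CUBIC))
E
python3 m0.py
```

```text
Traceback (most recent call last):
  File "m0.py", line 11, in <module>
    yy=np.argwhere(yel*m)[:,::-1]; yw=atz("top",yy,.004)[:,:2]
                                      ~~~^^^^^^^^^^^^^^^
  File "meas.py", line 12, in atz
    n=cv2.undistortPoints(np.array(px,float).reshape(-1,1,2),m["mtx"],m["D"])[:,0]
      ~~~~~~~~~~~~~~~~~~~^^^^^^^^^^^^^^^^^^^^^^^^^^^^^^^^^^^^^^^^^^^^^^^^^^^^
cv2.error: OpenCV(4.12.0) /io/opencv/modules/calib3d/src/undistort.dispatch.cpp:347: error: (-215:Assertion failed) CV_IS_MAT(_src) && CV_IS_MAT(_dst) && (_src->rows == 1 || _src->cols == 1) && (_dst->rows == 1 || _dst->cols == 1) && _src->cols + _src->rows - 1 == _dst->rows + _dst->cols - 1 && (CV_MAT_TYPE(_src->type) == CV_32FC2 || CV_MAT_TYPE(_src->type) == CV_64FC2) && (CV_MAT_TYPE(_dst->type) == CV_32FC2 || CV_MAT_TYPE(_dst->type) == CV_64FC2) in function 'cvUndistortPointsInternal'
```

```bash
sed -i 's/-22)<9)&(hsv\[...,1\]>180)&(hsv\[...,2\]>120)/-20)<12)\&(hsv[...,1]>130)\&(hsv[...,2]>90)/; ' m0.py; sed -i 's/^blk=.*/blk=(p.max(2)<60).astype(np.uint8); print([hsv[a,b] for b,a in((266,150),(411,157),(261,215),(325,210))])/' m0.py; python3 m0.py
```

```text
[array([ 20, 176, 135], dtype=uint8), array([ 20, 174, 135], dtype=uint8), array([ 20, 173, 137], dtype=uint8), array([ 20, 174, 136], dtype=uint8)]
mat tee [648.4  88.3] [108.3 108.6] 6.5 yellow centroid [643.3  89.9] n 654 z nan
mat elbow [ 633.3 -271.6] [107.8 110.9] 87.8 yellow centroid [ 629.7 -275.9] n 600 z nan
mat cap [468.5  99.8] [108.4 108.9] 81.1 yellow centroid [471.2 103.1] n 546 z nan
mat foot [480.3 -90.2] [108.7 111. ] 3.5 yellow centroid [483.5 -89.1] n 872 z nan
tee (array([ 0.486 , -0.2663]), np.float64(-1.0), 'rms', np.float64(0.0054), 4173)
elbow (array([0.4697, 0.2604]), np.float64(-17.8), 'rms', np.float64(0.0039), 4242)
foot zmax 0.0566 low rect [641.6 271. ] [122.3 122.4] 14.2 high ((650.8541870117188, 279.3047790527344), 17.620790481567383)
cap zmax 0.0653 low rect [636.  -87.7] [123.8 118.5] 69.9 high ((649.8724365234375, -90.63733673095703), 19.501605987548828)
jar zmax 0.0543 low rect [ 564.7 -177.8] [120.4 123.3] 6.8 high ((565.745361328125, -179.14308166503906), 15.074870109558105)
s1 zmax 0.0439 low rect [553.5 171.9] [122.7 125.7] 26.7 high ((558.751220703125, 179.085693359375), 6.332763671875)
s2 zmax 0.0197 low rect [570.3  -5.6] [124.9 122.7] 10.4 high None
table z sd 0.002043351472346929 0.0006189533468975132
```

View pics/crop0.png

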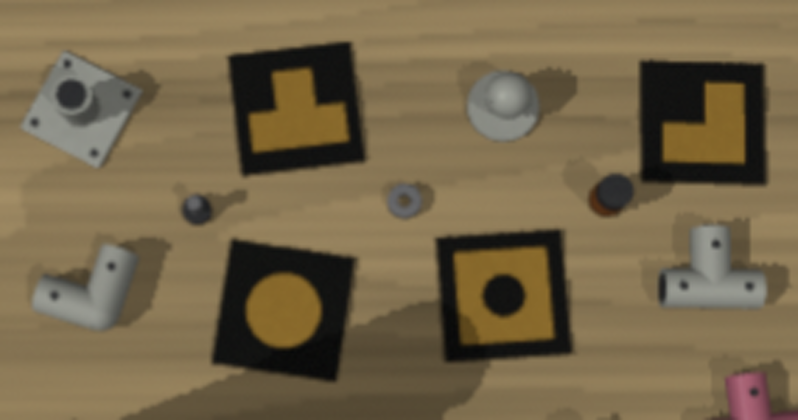

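The crop confirms the orientations: tee mat yaw about +6.5, elbow mat about -2, and elbow about -18. The depth is noisy, so I'll refine by fitting silhouettes in both cameras.

```bash
cat > sil.py <<'E'
from meas import *
from scipy.optimize import minimize
S=6; a_=np.linspace(0,2*np.pi,40)
def cyl(p0,p1,r):
    p0=np.array(p0,float);p1=np.array(p1,float);u=(p1-p0)/np.linalg.norm(p1-p0)
    e=np.cross(u,[.3,.5,.81]);e/=np.linalg.norm(e);f=np.cross(u,e)
    ring=r*(np.cos(a_)[:,None]*e+np.sin(a_)[:,None]*f); return np.r_[p0+ring,p1+ring]
def box(h,z0,z1): return np.array([(x,y,z) for x in(-h,h) for y in(-h,h) for z in(z0,z1)])
def ball(c,r):
    t,f=np.meshgrid(np.linspace(0,np.pi,15),a_); return np.array(c)+r*np.c_[(np.sin(t)*np.cos(f)).ravel(),(np.sin(t)*np.sin(f)).ravel(),np.cos(t).ravel()]
h=.017
M=dict(tee=[cyl((0,-.042,h),(0,.042,h),h),cyl((0,0,h),(.052,0,h),h)],
 elbow=[cyl((.012,0,h),(.055,0,h),h),cyl((0,.012,h),(0,.055,h),h),np.r_[ball((.012,0.004,h),h),ball((.004,.012,h),h)]],
 foot=[box(.04,0,.006),cyl((0,0,0),(0,0,.05),h)],
 cap=[cyl((0,0,0),(0,0,.008),.032),ball((0,0,.039),.02),cyl((0,0,0),(0,0,.039),.008)],
 jar=[cyl((0,0,0),(0,0,.048),.016)],mat=[box(.055,0,.004)])
def render(name,kind,q,z0,shape):
    m=imaging.camera_model(name); c,s=np.cos(q[2]),np.sin(q[2]); im=np.zeros((shape[0]*S,shape[1]*S),np.uint8)
    for P in M[kind]:
        W=P@np.array([[c,s,0],[-s,c,0],[0,0,1]])+[q[0],q[1],z0]
        px=cv2.projectPoints(W,cv2.Rodrigues(m["R"])[0],m["t"],m["mtx"],m["D"])[0][:,0]
        hl=cv2.convexHull(((px+.5)*S-.5).astype(np.float32))
        cv2.fillConvexPoly(im,np.round(hl*16).astype(np.int32),1,shift=4)
    return im
def white(p):
    v=cv2.cvtColor(p,cv2.COLOR_BGR2HSV); return ((v[...,1]<58)&(v[...,2]>75)).astype(np.uint8)
def dark(p): return (p.max(2)<60).astype(np.uint8)
def fit(name,pic,kind,q,z0=0.,mask=None,pad=14,yaw=True,out=None):
    """silhouette fit; q=(x,y,yaw deg)"""
    m=imaging.camera_model(name); q=np.array([q[0],q[1],np.radians(q[2])])
    r0=render(name,kind,q,z0,pic.shape); ys,xs=np.nonzero(r0); x0,x1,y0,y1=xs.min()//S-pad,xs.max()//S+pad,ys.min()//S-pad,ys.max()//S+pad
    T=np.zeros(pic.shape[:2],np.uint8); T[y0:y1,x0:x1]=(mask(pic) if mask else white(pic))[y0:y1,x0:x1]
    T=cv2.morphologyEx(T,cv2.MORPH_OPEN,np.ones((2,2)))
    n,l,st,_=cv2.connectedComponentsWithStats(T); k=1+np.argmax(st[1:,4]); T=(l==k).astype(np.uint8)
    cs=cv2.findContours(T,cv2.RETR_EXTERNAL,cv2.CHAIN_APPROX_NONE)[0]; cv2.drawContours(T,cs,-1,1,-1)
    U=cv2.resize(T.astype(np.float32),None,fx=S,fy=S,interpolation=cv2.INTER_CUBIC)>.5
    sl=np.s_[y0*S:y1*S,x0*S:x1*S]; U=U[sl]
    def cost(v):
        w=np.array([q[0]+v[0],q[1]+v[1],q[2]+(v[2]*10 if yaw else 0)]); return np.count_nonzero((render(name,kind,w,z0,pic.shape)[sl]>0)!=U)/U.sum()
    o=minimize(cost,[0,0,0],method="Nelder-Mead",options=dict(initial_simplex=[[-.006,-.004,-.008],[.008,0,0],[0,.008,0],[0,0,.012]],xatol=1e-5,fatol=1e-4,maxfev=160))
    o=minimize(cost,o.x,method="Nelder-Mead",options=dict(initial_simplex=o.x+np.array([[.002,.001,-.004],[-.003,0,0],[0,-.003,0],[0,0,.005]]),xatol=1e-5,fatol=1e-4,maxfev=120))
    if out is not None:
        R=render(name,kind,[q[0]+o.x[0],q[1]+o.x[1],q[2]+o.x[2]*10],z0,pic.shape)[sl]; v=cv2.resize(pic[y0:y1,x0:x1],None,fx=S,fy=S); cs=cv2.findContours(R,0,1)[0]; cv2.drawContours(v,cs,-1,(0,0,255),1); cs=cv2.findContours(U.astype(np.uint8),0,1)[0]; cv2.drawContours(v,cs,-1,(255,0,0),1); out.append(cv2.resize(v,(200,200)))
    return (q[:2]+o.x[:2])*1000, np.degrees(q[2]+(o.x[2]*10 if yaw else 0)), o.fun
E
cat > m1.py <<'E'
from sil import *
out=[]
for n in("top","side"):
    p=cv2.imread(f"pics/{n}0.png")
    for nm,k,q,mk in [("tee","tee",(.486,-.266,-1),None),("elbow","elbow",(.47,.26,-18),None),("foot","foot",(.645,.275,-30.5),None),("cap","cap",(.645,-.09,0),None),
      ("Mtee","mat",(.648,.088,6.5),dark),("Melb","mat",(.633,-.2716,-2),dark),("Mcap","mat",(.4685,.0998,-8.9),dark),("Mfoot","mat",(.480,-.090,3.5),dark)]:
        xy,a,c=fit(n,p,k,q,0,mk,yaw=k!="cap",out=out); print(n,nm,xy.round(1),round(a,1),round(c,3))
cv2.imwrite("pics/fit0.png",cv2.resize(np.vstack([np.hstack(out[i:i+4]) for i in range(0,16,4)]),(600,600)))
E
time python3 m1.py
```

```text
top tee [ 484.4 -269.1] -0.2 0.062
top elbow [467.3 256.4] -16.8 0.124
top foot [649.  278.4] -28.0 0.025
top cap [649.1 -94.5] 0.0 0.046
top Mtee [648.7  88.4] 6.4 0.044
top Melb [ 634.6 -271.6] -2.1 0.037
top Mcap [468.7  99.8] -9.2 0.039
top Mfoot [480.6 -90.7] 3.2 0.036
side tee [ 487.3 -267.8] -1.5 0.103
side elbow [470.6 253.6] -17.2 0.086
side foot [652.7 276.2] -28.9 0.112
side cap [652.7 -94.6] 0.0 0.056
side Mtee [653.4  87.2] 6.9 0.091
side Melb [ 637.2 -271.5] -2.0 0.059
side Mcap [472.7  98.6] -9.6 0.082
side Mfoot [483.3 -91.4] 3.4 0.064
real	0m10.359s
user	0m8.554s
sys	0m1.093s
```

View pics/fit0.png

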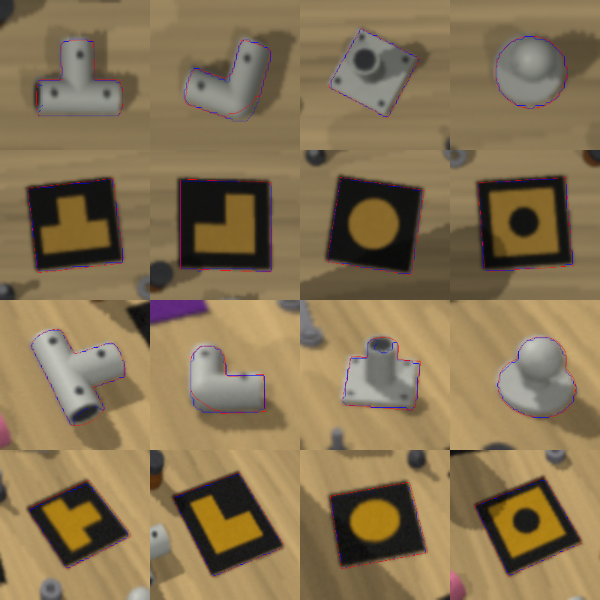

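```bash
sed -i 's/np.r_\[ball((.012,0.004,h),h),ball((.004,.012,h),h)\]/ball((0,0,h),h)/; s/cyl((.012,0,h)/cyl((0,0,h)/; s/cyl((0,.012,h)/cyl((0,0,h)/' sil.py
python3 - <<'E'
from sil import *
for n in("top","side"):
    p=cv2.imread(f"pics/{n}0.png"); print(n,fit(n,p,"elbow",(.469,.255,-17)))
E
python3 -m crank '[[[0.037,-0.045,0],[0,0,2],0.3],[[0.037,-0.045,0],[0,0,2],0.3],[[0.037,-0.045,0],[0,0,2],0.3],[[0.037,-0.045,0],[0,0,2],0.3],[[0.037,-0.045,0],[0,0,2],0.3],[[0.037,-0.045,0],[0,0,2],0.3],[[0.037,-0.045,0],[0,0,2.5],0.3],[[0.037,-0.045,0],[0,0,0],0.3],[[0.037,-0.045,0],[0,0,0],0.3],[[0.007,-0.045,0],[0,0,0],0.3]]'
```

```text
top (array([467.72051462, 257.11327964]), np.float64(-17.177400538305776), np.float64(0.05148779672350384))
clock: 1.1
tool_pos: [0.4747, 0.2564, 0.1866]
orientation: [179.9, 0.0, -1.0]
force: [0.2, -0.1, -0.7]
opening: 0.0571
gripper_force: 0.0Traceback (most recent call last):
  File "<stdin>", line 3, in <module>
  File "sil.py", line 41, in fit
    o=minimize(cost,o.x,method="Nelder-Mead",options=dict(initial_simplex=o.x+np.array([[.002,.001,-.004],[-.003,0,0],[0,-.003,0],[0,0,.005]]),xatol=1e-5,fatol=1e-4,maxfev=120))
    res = _minimize_neldermead(fun, x0, args, callback, bounds=bounds,
                               **options)
    fxcc = func(xcc)
    fx = function(np.copy(x), *(wrapper_args + args))
  File "sil.py", line 39, in cost
    w=np.array([q[0]+v[0],q[1]+v[1],q[2]+(v[2]*10 if yaw else 0)]); return np.count_nonzero((render(name,kind,w,z0,pic.shape)[sl]>0)!=U)/U.sum()
                                                                                             ~~~~~~^^^^^^^^^^^^^^^^^^^^^^^^^^
  File "sil.py", line 18, in render
    m=imaging.camera_model(name); c,s=np.cos(q[2]),np.sin(q[2]); im=np.zeros((shape[0]*S,shape[1]*S),np.uint8)
ValueError: time passes only in moves, steps and waits
```

```bash
python3 -m crank '[[[0.005,-0.04,0],[0,0,0],0.3],[[0.005,-0.04,0],[0,0,0],0.3],[[0.005,-0.04,0],[0,0,0],0.3],[[0.005,-0.04,0],[0,0,0],0.3],[[0.005,-0.04,0],[0,0,0],0.3],[[0.005,-0.04,0],[0,0,0],0.3],[[0.005,-0.04,0],[0,0,0],0.3],[[0.005,-0.04,0],[0,0,0],0.3],[[0.003,-0.04,0],[0,0,0],0.3],[[0,-0.04,0],[0,0,0],0.3],[[0,-0.02,0],[0,0,0],0.3],[[0,0,0],[0,0,0],0.3]]'
```

```text
clock: 2.3
tool_pos: [0.5151, -0.1643, 0.1867]
orientation: [180.0, 0.1, -1.1]
force: [-0.1, 0.1, 0.5]
opening: 0.0572
gripper_force: 0.0
```

```bash
sed -i 's/^h=.017/import functools,types\nimaging=types.SimpleNamespace(snapshot=imaging.snapshot,camera_model=functools.lru_cache(None)(imaging.camera_model))\nh=.017/' sil.py
python3 - <<'E'
from sil import *
for n in("top","side"):
    p=cv2.imread(f"pics/{n}0.png"); print(n,fit(n,p,"elbow",(.469,.255,-17)))
E
```

```text
top (array([467.72051462, 257.11327964]), np.float64(-17.177400538305776), np.float64(0.05148779672350384))
side (array([470.86574497, 254.45739989]), np.float64(-17.568286035443208), np.float64(0.05171351084812623))
```

```bash
python3 -m crank '[[[0.005,-0.035,0],[0,0,0],0.3],[[0,-0.035,0],[0,0,0],0.3],[[0,-0.035,0],[0,0,0],0.3],[[0,0,-0.04],[0,0,0],0.3],[[0,0,-0.04],[0,0,0],0.3],[[0,0,-0.03],[0,0,0],0.3],[[0,0,0],[0,0,0],0.3]]'
python3 - <<'E'
from sil import *
o=[]
for n,x0,y0,w,h in(("top",350,120,140,105),("side",250,220,200,150)):
    p=imaging.snapshot(n)[0]; o.append(cv2.resize(p[y0:y0+h,x0:x0+w],(400,300),interpolation=cv2.INTER_CUBIC))
cv2.imwrite("pics/g1.png",np.hstack(o))
E
```

```text
clock: 3.0
tool_pos: [0.5173, -0.2656, 0.0729]
orientation: [-179.9, 0.5, -1.0]
force: [0.2, -0.3, 0.4]
opening: 0.0568
gripper_force: 0.0
```

View pics/g1.png

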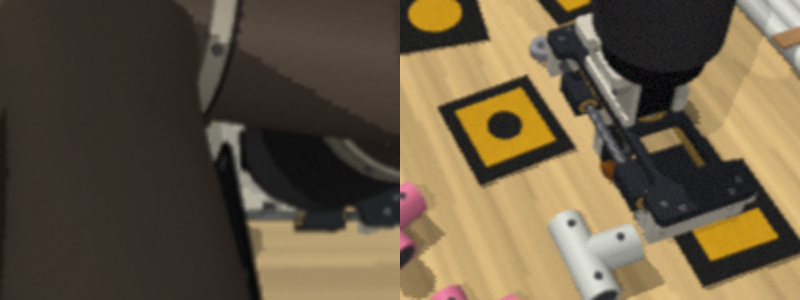

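The side crop shows the gripper bar lying along y above the tee branch. The tee is at crop (590,250), the jar at (608,170) is clear, and nothing is being touched. I'll descend and grip.

```bash
python3 -m crank '[[[0.002,-0.003,-0.03],[0,0,0],0.3],[[0,0,-0.03],[0,0,0],0.3],[[0,0,-0.007],[0,0,0],0.3],[[0,0,0],[0,0,0],0.3],[[0,0,0],[0,0,0],-1],[[0,0,0],[0,0,0],-1],[[0,0,0],[0,0,0],-1],[[0,0,0],[0,0,0],-1],[[0,0,0],[0,0,0],-1],[[0,0,0],[0,0,0],-1]]'
```

```text
clock: 4.1
tool_pos: [0.5227, -0.27, 0.0105]
orientation: [180.0, -0.0, -1.0]
force: [-0.3, -0.4, 0.7]
opening: 0.0143
gripper_force: 0.0
```

Run:
```python
from sil import *
from plant import ctrl
print(ctrl.get_obs())
n="side";p,d=imaging.snapshot(n); C=cloud(n,p,d)
x0,y0,w,h=280,270,160,120; cv2.imwrite("pics/g2.png",cv2.resize(p[y0:y0+h,x0:x0+w],(800,600),interpolation=cv2.INTER_CUBIC))
m=imaging.camera_model(n); print(cv2.projectPoints(np.array([[.5227,-.27,.0105],[.5227,-.27,.03]]),cv2.Rodrigues(m["R"])[0],m["t"],m["mtx"],m["D"])[0])
```

```text
{'clock': 4.1, 'joint_pos': array([-8.29446650e+00,  2.22947789e+01, -2.26838544e+01,  9.63644169e-04,
       -4.50144531e+01,  9.73372585e+01]), 'qvel': array([ 0.0361367 ,  0.18897802, -0.13365746,  0.08797497,  0.09228419,
       -0.07863249]), 'tau': array([ 5.57206440e-03, -5.35210955e+01,  2.21690673e+01,  5.18115342e+00,
        7.13422126e-02, -2.35761272e-04]), 'tool_pos': array([ 0.52273154, -0.27003923,  0.01049582]), 'orientation': array([ 1.79998441e+02, -6.77002147e-03, -9.56526729e-01]), 'force': array([-0.31333869, -0.40683608,  0.71299756]), 'moment': array([-0.02876214, -0.02208678, -0.01289334]), 'gripper_force': 0.0, 'opening': 0.014312159206558756}
[[[359.57343379 346.18546563]]

 [[360.6873817  340.50794516]]]
```

View pics/g2.png

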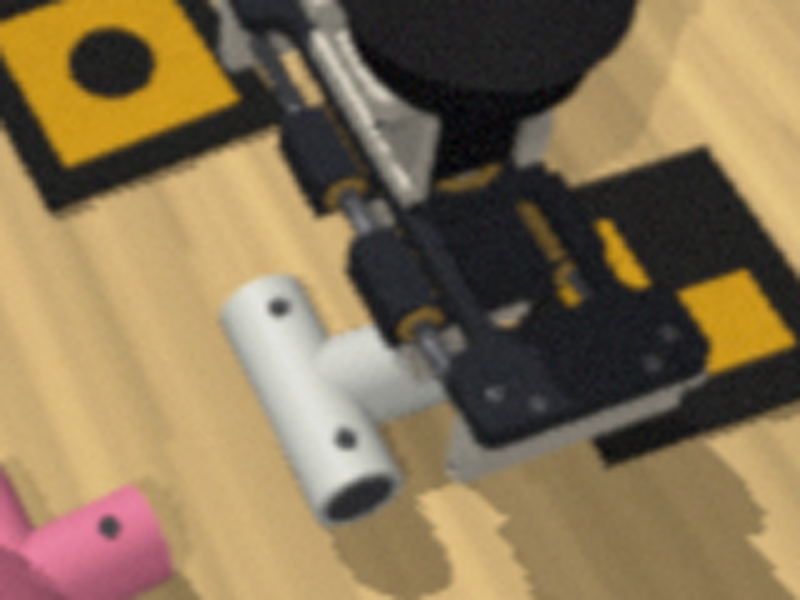

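The crop shows the tee undisturbed at crop (320,400). The gripper is right over its branch, yet the fingers closed on nothing. I'll check the depth to see where the gripper really is.

```bash
python3 - <<'E'
from sil import *
p,d=imaging.snapshot("side"); C=cloud("side",p,d)
for c in [(455,470),(465,450),(600,430),(685,390),(490,410),(690,340),(460,300),(400,260),(430,390),(340,350),(300,400),(250,260),(500,60)]:
    u,v=280+c[0]//5,270+c[1]//5; print(c,(u,v),C[v,u].round(3))
print(fitpose("tee",C.reshape(-1,3),(.487,-.268,-1)))
print(fit("side",p,"tee",(.487,-.268,-1)))
E
python3 -m crank '[[[0,0,0],[0,0,0],-1],[[0,0,0],[0,0,0],-1]]'
```

```text
(455, 470) (371, 364) [ 0.481 -0.358  0.125]
(465, 450) (373, 360) [ 0.48  -0.361  0.142]
(600, 430) (400, 356) [ 0.585 -0.311  0.003]
(685, 390) (417, 348) [ 0.621 -0.31   0.006]
(490, 410) (378, 352) [ 0.487 -0.36   0.159]
(690, 340) (418, 338) [ 0.554 -0.361  0.159]
(460, 300) (372, 330) [ 0.497 -0.324  0.159]
(400, 260) (360, 322) [ 0.495 -0.295  0.141]
(430, 390) (366, 348) [ 0.527 -0.284  0.023]
(340, 350) (348, 340) [ 0.499 -0.265  0.039]
(300, 400) (340, 350) [ 0.479 -0.274  0.031]
(250, 260) (330, 322) [ 0.497 -0.198  0.002]
(500, 60) (380, 282) [ 0.503 -0.313  0.258]
(array([ 0.4995, -0.2991]), np.float64(54.0), 'rms', np.float64(0.0279), 24813)
(array([ 487.50229463, -267.9778154 ]), np.float64(-1.3444967270952881), np.float64(0.16122307157748436))
clock: 4.4
tool_pos: [0.5227, -0.2701, 0.0103]
orientation: [-180.0, 0.0, -1.0]
force: [-0.5, 0.7, 1.0]
opening: 0.0006
gripper_force: 0.0
```

```bash
python3 -m crank '[[[0,0,0.04],[0,0,0],-1],[[0,0,0.04],[0,0,0],-1],[[0,0,0.04],[0,0,0],-1],[[0,0,0.03],[0,0,0],-1],[[0,0.04,0],[0,0,0],-1],[[0,0.04,0],[0,0,0],0.3],[[0,0.03,0],[0,0,0],0.3],[[0,0,0],[0,0,0],0.3],[[0,0,0],[0,0,0],0.3]]'
python3 - <<'E'
from sil import *
from plant import ctrl
t=ctrl.get_obs()["tool_pos"]; print(t)
o=[]
for n in("side","top"):
    p,d=imaging.snapshot(n); np.save("d_%s.npy"%n,d); cv2.imwrite("raw_%s.png"%n,p)
    m=imaging.camera_model(n); px=cv2.projectPoints(np.array([t,t+[0,0,.0188],t+[0,0,.066]]),cv2.Rodrigues(m["R"])[0],m["t"],m["mtx"],m["D"])[0][:,0]; print(n,px.round())
    for q in px: cv2.drawMarker(p,tuple(int(v) for v in q),(0,0,255),0,5)
    x,y=px[1].astype(int); o.append(cv2.resize(p[max(0,y-80):y+80,max(0,x-60):x+60],(400,533)))
cv2.imwrite("pics/g3.png",np.hstack(o))
E
```

```text
clock: 5.3
tool_pos: [0.5228, -0.1594, 0.1606]
orientation: [180.0, -0.0, -0.9]
force: [0.1, -0.5, 0.5]
opening: 0.0268
gripper_force: 0.0
[ 0.52284725 -0.15944358  0.16059162]
side [[339. 250.]
 [340. 243.]
 [342. 223.]]
top [[383. 182.]
 [385. 180.]
 [390. 176.]]
```

View pics/g3.png

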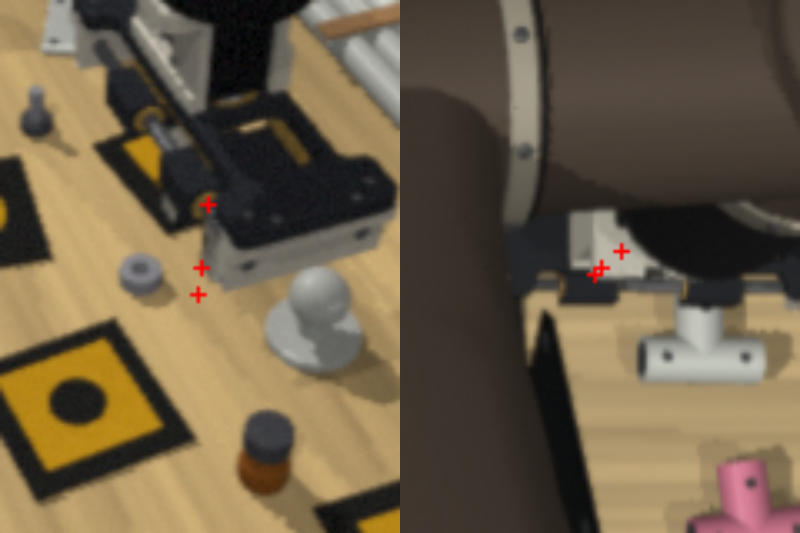

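The reported TCP at crop (198,295) falls on bare wood, below and left of the visible gripper body. The real fingers must be elsewhere, so I'll compare with the start picture and get the body position from depth.

Run:
```python
from sil import *
m=imaging.camera_model("side"); pr=lambda X:cv2.projectPoints(np.array([X],float),cv2.Rodrigues(m["R"])[0],m["t"],m["mtx"],m["D"])[0][0,0]
print("start TCP px",pr([.18,.651,.187]),"grasp",pr([.18,.651,.206]))
p=cv2.imread("pics/side0.png"); C=cloud("side",p,np.load("side0.npy"))
for q in[(97,78),(95,70),(100,65),(75,50),(90,50),(110,40)]: print(q,C[q[1],q[0]].round(3))
d=np.load("d_side.npy"); p2=cv2.imread("raw_side.png"); C2=cloud("side",p2,d)
t=np.array([.5228,-.1594,.1606]); Q=C2[150:300,260:420].reshape(-1,3); Q=Q[np.isfinite(Q).all(1)&(Q[:,2]>.1)]
print("low part bounds per z:")
for z in np.arange(.10,.34,.02):
    s=Q[(Q[:,2]>z)&(Q[:,2]<z+.02)]
    if len(s): print(z.round(2),len(s),np.percentile(s[:,:2],[2,50,98],axis=0).round(3).tolist())
a=cv2.resize(p[0:130,30:170],(560,520),interpolation=cv2.INTER_CUBIC); cv2.imwrite("pics/g4.png",a)
```

```text
start TCP px [105.76139593  82.9891577 ] grasp [103.79584845  76.68636325]
(97, 78) [0.166 0.59  0.231]
(95, 70) [0.167 0.59  0.253]
(100, 65) [ 0.143  1.296 -0.009]
(75, 50) [0.138 0.563 0.321]
(90, 50) [0.173 0.554 0.319]
(110, 40) [0.21  1.291 0.087]
low part bounds per z:
0.18 1 [[0.522, -0.143], [0.522, -0.143], [0.522, -0.143]]
0.2 68 [[0.509, -0.189], [0.511, -0.174], [0.522, -0.131]]
0.22 39 [[0.509, -0.191], [0.51, -0.184], [0.512, -0.174]]
0.24 8 [[0.51, -0.142], [0.513, -0.141], [0.517, -0.14]]
0.26 515 [[0.481, -0.249], [0.502, -0.246], [0.555, -0.077]]
0.28 1288 [[0.481, -0.255], [0.496, -0.19], [0.551, -0.077]]
0.3 2191 [[0.482, -0.256], [0.508, -0.21], [0.554, -0.07]]
0.32 412 [[0.499, -0.177], [0.513, -0.173], [0.545, -0.118]]
```

View pics/g4.png

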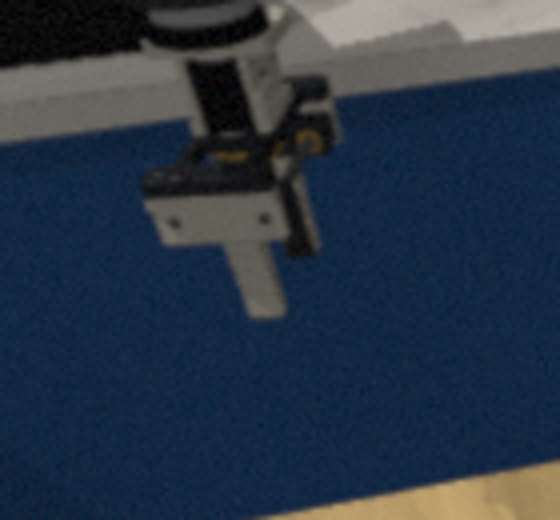

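In the start picture the fingertip is at crop (265,318). Depth puts it at z≈0.227, but the reported TCP z was 0.187. The body gives the same gap now, so reported z is about 36–40 mm too low, while xy agrees to a few mm. I'll go back over the tee and descend under force watch.

```bash
python3 -m crank '[[[0,-0.04,0],[0,0,0],0.3],[[0,-0.04,0],[0,0,0],0.3],[[0,-0.03,-0.04],[0,0,0],0.3],[[0,0,-0.04],[0,0,0],0.3],[[0,0,-0.04],[0,0,0],0.3],[[0,0,-0.03],[0,0,0],0.3],[[0,0,-0.02],[0,0,0],0.3],[[0,0,-0.01],[0,0,0],0.3],[[0,0,0],[0,0,0],0.3],[[0,0,0],[0,0,0],0.3]]'; python3 -m crank '[[[0,0,-0.002],[0,0,0],0.3],[[0,0,-0.002],[0,0,0],0.3],[[0,0,0],[0,0,0],0.3]]'
```

```text
clock: 6.4
tool_pos: [0.5233, -0.2706, -0.019]
orientation: [180.0, -0.0, -1.0]
force: [0.2, 0.4, 0.1]
opening: 0.0573
gripper_force: 0.0
clock: 6.7
tool_pos: [0.523, -0.27, -0.0231]
orientation: [180.0, -0.1, -1.0]
force: [-0.4, 0.2, -0.4]
opening: 0.0567
gripper_force: 0.0
```

```bash
python3 -m crank '[[[0,0,-0.002],[0,0,0],0.3],[[0,0,-0.002],[0,0,0],0.3],[[0,0,-0.001],[0,0,0],0.3],[[0,0,0],[0,0,0],0.3]]';python3 -m crank '[[[0,0,-0.002],[0,0,0],0.3],[[0,0,0],[0,0,0],0.3]]';python3 -m crank '[[[0,0,-0.002],[0,0,0],0.3],[[0,0,0],[0,0,0],0.3]]'
```

```text
clock: 7.1
tool_pos: [0.5225, -0.27, -0.0289]
orientation: [-180.0, 0.0, -1.0]
force: [-0.4, -1.1, 0.5]
opening: 0.0572
gripper_force: 0.0
clock: 7.3
tool_pos: [0.5225, -0.27, -0.0309]
orientation: [-180.0, 0.0, -1.0]
force: [0.2, 0.0, 0.2]
opening: 0.057
gripper_force: 0.0
clock: 7.5
tool_pos: [0.5225, -0.27, -0.0329]
orientation: [-180.0, 0.0, -1.0]
force: [-0.2, 0.5, -0.0]
opening: 0.057
gripper_force: 0.0
```

```bash
for i in 1; do python3 -m crank '[[[0,0,-0.001],[0,0,0],0.3],[[0,0,0],[0,0,0],0.3]]'|grep -E 'pos|force:'; python3 -m crank '[[[0,0,-0.001],[0,0,0],0.3],[[0,0,0],[0,0,0],0.3]]'|grep -E 'pos|force:'; done; python3 -m crank '[[[0,0,0],[0,0,0],-1],[[0,0,0],[0,0,0],-1],[[0,0,0],[0,0,0],-1],[[0,0,0],[0,0,0],-1],[[0,0,0],[0,0,0],-1]]'
```

```text
tool_pos: [0.5226, -0.27, -0.0338]
force: [-0.1, 0.1, 0.3]
gripper_force: 0.0
tool_pos: [0.5227, -0.27, -0.0347]
force: [-0.3, 0.3, -0.2]
gripper_force: 0.0
clock: 8.4
tool_pos: [0.5228, -0.27, -0.0346]
orientation: [-180.0, -0.0, -1.0]
force: [0.6, 1.3, 0.8]
opening: 0.0333
gripper_force: 29.6
```

Gripped: the opening reads 33.3 mm. I'll lift the tee and carry it to the tee mat (shift about +147, +360 mm, turn +7.6°).

```bash
python3 -m crank '[[[0,0,0.02],[0,0,0],-1],[[0,0,0.04],[0,0,0],-1],[[0,0,0.04],[0,0,0],-1],[[0.015,0.036,0],[0,0,1],-1],[[0.015,0.036,0],[0,0,1],-1],[[0.015,0.036,0],[0,0,1],-1],[[0.015,0.036,0],[0,0,1],-1],[[0.015,0.036,0],[0,0,1],-1],[[0.015,0.036,0],[0,0,1],-1],[[0.015,0.036,0],[0,0,1],-1],[[0.015,0.036,0],[0,0,0.6],-1]]'; python3 -m crank '[[[0.015,0.036,0],[0,0,0],-1],[[0.012,0.036,0],[0,0,0],-1],[[0,0,0],[0,0,0],-1],[[0,0,0],[0,0,0],-1]]'
```

```text
clock: 9.5
tool_pos: [0.6428, 0.0195, 0.0651]
orientation: [180.0, 0.0, 6.7]
force: [-0.2, -0.8, -2.1]
opening: 0.0333
gripper_force: 29.6
clock: 9.9
tool_pos: [0.6692, 0.0908, 0.0645]
orientation: [180.0, 0.1, 6.7]
force: [0.5, -0.5, -1.2]
opening: 0.0335
gripper_force: 29.6
```

```bash
python3 -m crank '[[[0.0005,-0.001,-0.04],[0,0,0],-1],[[0,0,-0.035],[0,0,0],-1],[[0,0,-0.015],[0,0,0],-1],[[0,0,-0.003],[0,0,0],-1],[[0,0,-0.001],[0,0,0],-1],[[0,0,0],[0,0,0],-1]]'
```

```text
clock: 10.5
tool_pos: [0.6715, 0.0891, -0.0269]
orientation: [-180.0, -0.1, 6.6]
force: [0.0, -0.8, -1.6]
opening: 0.0335
gripper_force: 29.6
```

```bash
python3 -m crank '[[[0,0,-0.002],[0,0,0],-1],[[0,0,-0.001],[0,0,0],-1],[[0,0,0],[0,0,0],-1]]';python3 -m crank '[[[0,0,0],[0,0,0],0.3],[[0,0,0],[0,0,0],0.3],[[0,0,0],[0,0,0],0.3],[[0,0,0.01],[0,0,0],0.3],[[0,0,0.04],[0,0,0],0.3],[[0,0,0.04],[0,0,0],0.3],[[0,0,0.04],[0,0,0],0.3],[[-0.02,0.02,0.01],[0,0,-2],0.3],[[-0.03,0.03,0],[0,0,-4],0.3],[[-0.03,0.03,0],[0,0,-4],0.3],[[-0.02,0.03,0],[0,0,-4],0.3],[[-0.02,0.03,0],[0,0,-4],0.3]]'
cat > look.py <<'E'
from sil import *
import sys,time
# usage: look.py tag ; fits (name,kind,q,z0,mask) per camera from LIST
def look(tag,items,cams=("top","side")):
    out=[]
    for n in cams:
        p=imaging.snapshot(n)[0]; cv2.imwrite(f"raw_{tag}_{n}.png",p)
        for nm,k,q,z0,mk in items:
            try: xy,a,c=fit(n,p,k,q,z0,mk,yaw=k not in("cap","jar"),out=out); print(n,nm,xy.round(1),round(a,1),round(c,3))
            except Exception as e: print(n,nm,"fail",e)
    if out: cv2.imwrite(f"pics/{tag}.png",np.hstack(out))
E
python3 - <<'E'
from look import *
look("tee1",[("tee","tee",(.633,.086,6.6),.004,None)])
E
```

```text
clock: 10.8
tool_pos: [0.671, 0.0893, -0.0306]
orientation: [-180.0, -0.1, 6.7]
force: [-0.6, 0.9, 2.1]
opening: 0.0333
gripper_force: 29.6
clock: 12.0
tool_pos: [0.5493, 0.23, 0.1095]
orientation: [-179.9, -0.0, -11.5]
force: [0.9, 0.6, 0.0]
opening: 0.0569
gripper_force: 0.0
top tee [631.7  84.4] 3.8 0.076
side tee [634.8  83.1] 4.5 0.218
```

View pics/tee1.png

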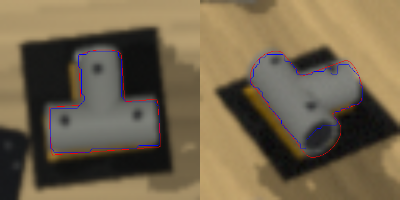

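Before the rest, the tee check. The crops show the tee on its mat the right way round, about 2 mm towards -y and 2.4° short (yellow slivers on the left and bottom). So real yaw ≈ reported − 2.3° and real y ≈ reported − 2.8 mm. I'll do the elbow next with that correction and trim the tee afterwards.

```bash
python3 -m crank '[[[-0.022,0.009,0],[0,0,-2],0.3],[[-0.021,0.008,0],[0,0,-1.6],0.3],[[0,0,-0.03],[0,0,0],0.3],[[0,0,-0.04],[0,0,0],0.3],[[0,0,-0.03],[0,0,0],0.3],[[0,0,-0.02],[0,0,0],0.3],[[0,0,0],[0,0,0],0.3],[[0,0,0],[0,0,0],0.3]]'
```

```text
clock: 12.9
tool_pos: [0.5077, 0.2459, -0.011]
orientation: [180.0, -0.0, -14.9]
force: [0.0, -0.4, 0.6]
opening: 0.057
gripper_force: 0.0
```

```bash
python3 -m crank '[[[-0.001,0.001,-0.015],[0,0,0],0.3],[[0,0,-0.007],[0,0,0],0.3],[[0,0,-0.001],[0,0,0],0.3],[[0,0,0],[0,0,0],0.3]]'; python3 -m crank '[[[0,0,0],[0,0,0],-1],[[0,0,0],[0,0,0],-1],[[0,0,0],[0,0,0],-1],[[0,0,0],[0,0,0],-1],[[0,0,0],[0,0,0],-1]]'
```

```text
clock: 13.3
tool_pos: [0.5067, 0.2472, -0.0338]
orientation: [-180.0, -0.0, -14.9]
force: [-0.6, -0.1, 0.5]
opening: 0.057
gripper_force: 0.0
clock: 13.8
tool_pos: [0.5064, 0.2471, -0.0344]
orientation: [-180.0, -0.0, -15.0]
force: [-0.2, -0.1, 2.3]
opening: 0.0338
gripper_force: 29.5
```

```bash
python3 -m crank '[[[0,0,0.02],[0,0,0],-1],[[0,0,0.04],[0,0,0],-1],[[0,0,0.04],[0,0,0],-1],[[0.011,-0.04,0],[0,0,2],-1],[[0.011,-0.04,0],[0,0,2],-1],[[0.011,-0.04,0],[0,0,2],-1],[[0.011,-0.04,0],[0,0,2],-1],[[0.011,-0.04,0],[0,0,2],-1],[[0.011,-0.04,0],[0,0,2],-1],[[0.011,-0.04,0],[0,0,2],-1],[[0.011,-0.04,0],[0,0,1.2],-1],[[0.011,-0.04,0],[0,0,0],-1]]'; python3 -m crank '[[[0.011,-0.04,0],[0,0,0],-1],[[0.011,-0.04,0],[0,0,0],-1],[[0.011,-0.04,0],[0,0,0],-1],[[0.011,-0.036,0],[0,0,0],-1],[[0.006,-0.02,0],[0,0,0],-1],[[0,0,0],[0,0,0],-1],[[0,0,0],[0,0,0],-1]]'
```

```text
clock: 15.0
tool_pos: [0.605, -0.1147, 0.065]
orientation: [-180.0, 0.0, 0.3]
force: [1.9, 0.7, -2.3]
opening: 0.0336
gripper_force: 29.5
clock: 15.7
tool_pos: [0.6544, -0.2893, 0.0643]
orientation: [-180.0, 0.1, 0.2]
force: [-0.3, 0.8, -2.5]
opening: 0.0334
gripper_force: 29.5
```

Run:
```python
from look import *
look("tee2",[("tee","tee",(.633,.086,6.6),.004,None),("Mtee","mat",(.648,.088,6.5),0,lambda p:dark(p)|white(p)|(cv2.cvtColor(p,cv2.COLOR_BGR2HSV)[...,1]>168).astype(np.uint8))])
```

```text
top tee [632.8  84. ] 4.3 0.05
top Mtee [649.2  88.1] 6.1 0.093
side tee [635.1  83.9] 4.5 0.163
side Mtee [653.6  87.9] 5.5 0.122
```

```bash
python3 -m crank '[[[0.0005,0.001,-0.04],[0,0,0],-1],[[0,0,-0.035],[0,0,0],-1],[[0,0,-0.015],[0,0,0],-1],[[0,0,-0.003],[0,0,0],-1],[[0,0,-0.001],[0,0,0],-1],[[0,0,0],[0,0,0],-1],[[0,0,0],[0,0,0],-1]]'
```

```text
clock: 16.5
tool_pos: [0.657, -0.2882, -0.0268]
orientation: [180.0, -0.2, 0.3]
force: [0.6, 0.3, -2.2]
opening: 0.0335
gripper_force: 29.5
```

```bash
python3 -m crank '[[[-0.0015,0,-0.002],[0,0,0],-1],[[0,0,-0.001],[0,0,0],-1],[[0,0,-0.0005],[0,0,0],-1],[[0,0,0],[0,0,0],-1]]';python3 -m crank '[[[0,0,0],[0,0,0],0.3],[[0,0,0],[0,0,0],0.3],[[0,0,0],[0,0,0],0.3],[[0,0,0.01],[0,0,0],0.3],[[0,0,0.04],[0,0,0],0.3],[[0,0,0.04],[0,0,0],0.3],[[0,0,0.04],[0,0,0],0.3],[[0,0.03,0],[0,0,2],0.3],[[0,0.04,0],[0,0,2],0.3],[[0,0.04,0],[0,0,2],0.3],[[0,0.04,0],[0,0,0.5],0.3],[[0,0.04,0],[0,0,0],0.3]]';python3 -m crank '[[[0.01,0.04,0],[0,0,0],0.3],[[0.01,0.04,0],[0,0,0],0.3],[[0,0.04,0],[0,0,0],0.3],[[0,0.04,0],[0,0,0],0.3],[[0,0.02,0],[0,0,0],0.3],[[0,0,0],[0,0,0],0.3]]'
python3 - <<'E'
from look import *
look("elb1",[("elbow","elbow",(.616,-.290,-2),.004,None)])
E
```

```text
clock: 16.9
tool_pos: [0.6547, -0.2882, -0.0304]
orientation: [180.0, -0.1, 0.3]
force: [-2.3, 1.2, 7.7]
opening: 0.0333
gripper_force: 29.5
clock: 18.1
tool_pos: [0.6542, -0.0966, 0.0988]
orientation: [180.0, -0.0, 6.8]
force: [1.5, 0.1, -0.3]
opening: 0.0569
gripper_force: 0.0
clock: 18.7
tool_pos: [0.6744, 0.0847, 0.0984]
orientation: [-180.0, -0.0, 6.9]
force: [0.4, -0.6, 0.3]
opening: 0.0569
gripper_force: 0.0
top elbow [ 614.3 -289.7] -2.8 0.069
side elbow [ 617.5 -288.6] -2.2 0.04
```

View pics/elb1.png

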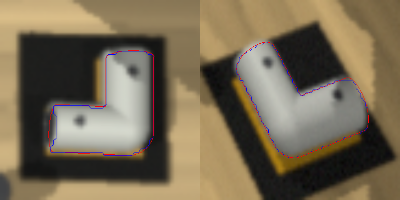

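The elbow fits well (errors under 1.5 mm and 1°); the crops show it centred over its outline. The arm is now above the tee, so I'll trim that: shift (-1, +3) mm and +2.2°.

```bash
python3 -m crank '[[[-0.003,0.005,-0.02],[0,0,0],0.3],[[0,0,-0.04],[0,0,0],0.3],[[0,0,-0.03],[0,0,0],0.3],[[0,0,-0.02],[0,0,0],0.3],[[0,0,-0.012],[0,0,0],0.3],[[0,0,0],[0,0,0],0.3],[[0,0,0],[0,0,0],0.3]]'
```

```text
clock: 19.5
tool_pos: [0.6719, 0.0864, -0.0233]
orientation: [180.0, -0.1, 6.7]
force: [-0.7, -0.2, 0.8]
opening: 0.0573
gripper_force: 0.0
```

```bash
python3 -m crank '[[[0,0.003,-0.004],[0,0,0],0.3],[[0,0,-0.002],[0,0,0],0.3],[[0,0,-0.001],[0,0,0],0.3],[[0,0,0],[0,0,0],-1],[[0,0,0],[0,0,0],-1],[[0,0,0],[0,0,0],-1],[[0,0,0],[0,0,0],-1],[[0,0,0],[0,0,0],-1]]';  python3 -m crank '[[[0,0,0.005],[0,0,0],-1],[[0,0,0.005],[0,0,0],-1],[[-0.001,0.003,0],[0,0,2.2],-1],[[0,0,0],[0,0,0],-1],[[0,0,0],[0,0,0],-1]]'
```

```text
clock: 20.3
tool_pos: [0.6713, 0.09, -0.031]
orientation: [180.0, -0.0, 6.7]
force: [0.2, 0.5, 2.0]
opening: 0.0333
gripper_force: 29.8
clock: 20.8
tool_pos: [0.6702, 0.093, -0.021]
orientation: [-180.0, -0.0, 8.9]
force: [0.1, -1.1, -1.8]
opening: 0.0335
gripper_force: 29.8
```

```bash
python3 -m crank '[[[0,0,-0.005],[0,0,0],-1],[[0,0,-0.004],[0,0,0],-1],[[0,0,-0.0005],[0,0,0],-1],[[0,0,0],[0,0,0],0.3],[[0,0,0],[0,0,0],0.3],[[0,0,0],[0,0,0],0.3],[[0,0,0.01],[0,0,0],0.3],[[0,0,0.04],[0,0,0],0.3],[[0,0,0.04],[0,0,0],0.3],[[0,0,0.04],[0,0,0],0.3],[[0,0.03,0],[0,0,-3],0.3],[[-0.005,0.03,0],[0,0,-4],0.3]]'; python3 -m crank '[[[-0.005,0.03,0],[0,0,-4],0.3],[[-0.005,0.03,0],[0,0,-4],0.3],[[-0.004,0.03,0],[0,0,-4],0.3],[[0,0.03,0],[0,0,-4],0.3],[[0,0.007,0],[0,0,-1],0.3],[[0,0,0],[0,0,0],0.3],[[0,0,0],[0,0,0],0.3]]'
```

```text
clock: 22.0
tool_pos: [0.6667, 0.1534, 0.1026]
orientation: [-179.9, -0.2, 1.7]
force: [-0.6, -0.6, -0.7]
opening: 0.0569
gripper_force: 0.0
clock: 22.7
tool_pos: [0.6511, 0.2794, 0.0997]
orientation: [180.0, 0.0, -15.0]
force: [0.4, -0.9, -0.1]
opening: 0.0569
gripper_force: 0.0
```

Run:
```python
from look import *
look("tee3",[("tee","tee",(.633,.086,6.6),.004,None)])
```

```text
top tee [630.6  86.4] 7.5 0.06
side tee [633.6  85.7] 6.1 0.165
```

The tee is now within 1–2 mm and about 1°. Next, descend on the foot's socket.

```bash
python3 -m crank '[[[0.0005,0.0005,-0.03],[0,0,0],0.3],[[0,0,-0.04],[0,0,0],0.3],[[0,0,-0.03],[0,0,0],0.3],[[0,0,-0.013],[0,0,0],0.3],[[0,0,-0.004],[0,0,0],0.3],[[0,0,0],[0,0,0],0.3],[[0,0,0],[0,0,0],0.3]]'; python3 -m crank '[[[0,0,0],[0,0,0],-1],[[0,0,0],[0,0,0],-1],[[0,0,0],[0,0,0],-1],[[0,0,0],[0,0,0],-1],[[0,0,0],[0,0,0],-1]]'
```

```text
clock: 23.5
tool_pos: [0.653, 0.281, -0.0157]
orientation: [-179.9, -0.1, -15.0]
force: [-0.0, -0.7, 0.0]
opening: 0.0569
gripper_force: 0.0
clock: 24.0
tool_pos: [0.6519, 0.2807, -0.0171]
orientation: [-180.0, -0.0, -15.0]
force: [-1.6, 0.2, 3.8]
opening: 0.0335
gripper_force: 30.0
```

```bash
python3 -m crank '[[[0,0,0.02],[0,0,0],-1],[[0,0,0.04],[0,0,0],-1],[[0,0,0.04],[0,0,0],-1],[[-0.015,-0.033,0],[0,0,3],-1],[[-0.015,-0.033,0],[0,0,3],-1],[[-0.015,-0.033,0],[0,0,3],-1],[[-0.015,-0.033,0],[0,0,3],-1],[[-0.015,-0.033,0],[0,0,3],-1],[[-0.015,-0.033,0],[0,0,3],-1],[[-0.015,-0.033,0],[0,0,3],-1],[[-0.015,-0.033,0],[0,0,3],-1],[[-0.015,-0.033,0],[0,0,3],-1]]'; python3 -m crank '[[[-0.015,-0.033,0],[0,0,3],-1],[[-0.015,-0.033,0],[0,0,1.7],-1],[[-0.004,-0.006,0],[0,0,0],-1],[[0,0,0],[0,0,0],-1],[[0,0,0],[0,0,0],-1]]'
```

```text
clock: 25.2
tool_pos: [0.5154, -0.0178, 0.082]
orientation: [-180.0, 0.0, 12.1]
force: [0.7, -1.1, -2.1]
opening: 0.0332
gripper_force: 30.0
clock: 25.7
tool_pos: [0.4831, -0.0882, 0.0824]
orientation: [-180.0, -0.0, 16.6]
force: [0.6, 0.3, -3.3]
opening: 0.0337
gripper_force: 30.0
```

```bash
python3 -m crank '[[[0,0,-0.04],[0,0,0],-1],[[0,0,-0.035],[0,0,0],-1],[[0,0,-0.015],[0,0,0],-1],[[0,0,-0.003],[0,0,0],-1],[[0,0,0],[0,0,0],-1],[[0,0,0],[0,0,0],-1]]'; python3 -m crank '[[[0,0,-0.001],[0,0,0],-1],[[0,0,0],[0,0,0],-1]]'
```

```text
clock: 26.3
tool_pos: [0.484, -0.088, -0.0097]
orientation: [180.0, -0.1, 16.7]
force: [0.3, -0.1, -2.6]
opening: 0.0335
gripper_force: 30.0
clock: 26.5
tool_pos: [0.4834, -0.0883, -0.0108]
orientation: [180.0, -0.1, 16.7]
force: [-0.6, 0.7, -3.1]
opening: 0.0333
gripper_force: 30.0
```

```bash
python3 -m crank '[[[0,0,-0.0015],[0,0,0],-1],[[0,0,-0.0008],[0,0,0],-1],[[0,0,0],[0,0,0],0.3],[[0,0,0],[0,0,0],0.3],[[0,0,0],[0,0,0],0.3],[[0,0,0.02],[0,0,0],0.3],[[0,0,0.04],[0,0,0],0.3],[[0,0,0.04],[0,0,0],0.3],[[0.03,0,0.02],[0,0,-3],0.3],[[0.03,0,0],[0,0,-3],0.3],[[0.03,0,0],[0,0,-3],0.3],[[0.03,0,0],[0,0,-3],0.3]]'; python3 -m crank '[[[0.03,-0.003,0],[0,0,-3],0.3],[[0.018,0,0],[0,0,0],0.3],[[0,0,0],[0,0,0],0.3],[[0,0,0],[0,0,0],0.3]]'
python3 - <<'E'
from look import *
look("foot1",[("foot","foot",(.482,-.091,3.3),.004,None)],cams=("side","top"))
E
```

```text
clock: 27.7
tool_pos: [0.604, -0.0886, 0.1064]
orientation: [-180.0, -0.0, 4.5]
force: [-0.2, 0.0, 0.3]
opening: 0.0569
gripper_force: 0.0
clock: 28.1
tool_pos: [0.6503, -0.0916, 0.1052]
orientation: [-180.0, 0.1, 1.6]
force: [-0.2, -0.1, -0.2]
opening: 0.057
gripper_force: 0.0
side foot [483.3 -90.9] 4.0 0.028
top foot [ 481.  -101.8] 3.7 0.675
```

View pics/foot1.png

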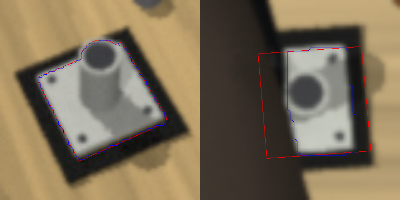

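The foot is centred and aligned on its mat: the side fit is within 1 mm. The top view is partly hidden by the arm. Now the cap.

```bash
python3 -m crank '[[[0.001,0,-0.03],[0,0,0],0.3],[[0,0,-0.04],[0,0,0],0.3],[[0,0,-0.03],[0,0,0],0.3],[[0,0,-0.015],[0,0,0],0.3],[[0,0,-0.005],[0,0,0],0.3],[[0,0,0],[0,0,0],0.3],[[0,0,0],[0,0,0],0.3]]'; python3 -m crank '[[[0,0,0],[0,0,0],-1],[[0,0,0],[0,0,0],-1],[[0,0,0],[0,0,0],-1],[[0,0,0],[0,0,0],-1],[[0,0,0],[0,0,0],-1]]'
```

```text
clock: 28.9
tool_pos: [0.6529, -0.0915, -0.0122]
orientation: [180.0, -0.1, 1.7]
force: [-0.6, 1.0, -0.2]
opening: 0.0572
gripper_force: 0.0
clock: 29.4
tool_pos: [0.6522, -0.0916, -0.0131]
orientation: [180.0, -0.1, 1.7]
force: [-0.9, 0.5, 5.6]
opening: 0.0383
gripper_force: 30.0
```

```bash
python3 -m crank '[[[0,0,0],[0,0,0],0.3],[[0,0,0],[0,0,0],0.3],[[0,0,-0.003],[0,0,0],0.3],[[0,0,-0.002],[0,0,0],0.3],[[0,0,0],[0,0,0],0.3],[[0,0,0],[0,0,0],-1],[[0,0,0],[0,0,0],-1],[[0,0,0],[0,0,0],-1],[[0,0,0],[0,0,0],-1],[[0,0,0],[0,0,0],-1]]'; python3 -m crank '[[[0,0,0.005],[0,0,0],-1],[[0,0,0.005],[0,0,0],-1],[[0,0,0],[0,0,0],-1]]'
```

```text
clock: 30.4
tool_pos: [0.6518, -0.0916, -0.0189]
orientation: [180.0, -0.0, 1.6]
force: [-0.1, 0.5, 0.1]
opening: 0.0391
gripper_force: 30.0
clock: 30.7
tool_pos: [0.6524, -0.0915, -0.0079]
orientation: [-180.0, -0.1, 1.7]
force: [0.4, -0.3, -1.1]
opening: 0.0385
gripper_force: 30.0
```

```bash
python3 -m crank '[[[0,0,0.03],[0,0,0],-1],[[0,0,0.03],[0,0,0],-1],[[0,0,0.03],[0,0,0],-1],[[-0.023,0.0242,0],[0,0,0],-1],[[-0.023,0.0242,0],[0,0,0],-1],[[-0.023,0.0242,0],[0,0,0],-1],[[-0.023,0.0242,0],[0,0,0],-1],[[-0.023,0.0242,0],[0,0,0],-1],[[-0.023,0.0242,0],[0,0,0],-1],[[-0.023,0.0242,0],[0,0,0],-1],[[-0.02,0.0242,0],[0,0,0],-1],[[0,0,0],[0,0,0],-1]]'; python3 -m crank '[[[0,0,-0.03],[0,0,0],-1],[[0,0,-0.03],[0,0,0],-1],[[0,0,-0.025],[0,0,0],-1],[[0,0,0],[0,0,0],-1],[[0,0,0],[0,0,0],-1]]'
```

```text
clock: 31.9
tool_pos: [0.4689, 0.1039, 0.0816]
orientation: [-179.9, -0.0, 1.8]
force: [0.4, -0.7, -1.0]
opening: 0.0387
gripper_force: 30.0
clock: 32.4
tool_pos: [0.471, 0.1018, -0.0036]
orientation: [180.0, 0.0, 1.6]
force: [0.9, -0.5, -0.3]
opening: 0.0385
gripper_force: 30.0
```

```bash
python3 -m crank '[[[0.0005,0,-0.005],[0,0,0],-1],[[0,0,-0.003],[0,0,0],-1],[[0,0,-0.001],[0,0,0],-1],[[0,0,0],[0,0,0],-1]]'; python3 -m crank '[[[0,0,-0.001],[0,0,0],-1],[[0,0,-0.001],[0,0,0],-1],[[0,0,0],[0,0,0],-1]]'
```

```text
clock: 32.8
tool_pos: [0.4714, 0.1021, -0.0126]
orientation: [-180.0, -0.0, 1.6]
force: [0.5, 0.2, -1.9]
opening: 0.0383
gripper_force: 30.0
clock: 33.1
tool_pos: [0.4713, 0.1021, -0.0149]
orientation: [-180.0, -0.0, 1.6]
force: [-0.6, -0.7, -0.7]
opening: 0.0386
gripper_force: 30.0
```

```bash
python3 -m crank '[[[0,0,-0.001],[0,0,0],-1],[[0,0,0],[0,0,0],-1]]'; python3 -m crank '[[[0,0,0],[0,0,0],0.1],[[0,0,0],[0,0,0],0.3],[[0,0,0],[0,0,0],0.3],[[0,0,0],[0,0,0],0.3],[[0,0,0.02],[0,0,0],0.3],[[0,0,0.04],[0,0,0],0.3],[[0,0,0.04],[0,0,0],0.3],[[0,0,0.03],[0,0,0],0.3],[[0,0.04,0],[0,0,0],0.3],[[0,0.04,0],[0,0,0],0.3],[[0,0.04,0],[0,0,0],0.3],[[0,0.04,0],[0,0,0],0.3]]'; python3 -m crank '[[[0,0.04,0],[0,0,0],0.3],[[0,0.04,0],[0,0,0],0.3],[[0,0.04,0],[0,0,0],0.3],[[-0.02,0.04,0],[0,0,0],0.3],[[-0.03,0.04,0],[0,0,0],0.3],[[-0.03,0.04,0],[0,0,0],0.3],[[-0.03,0.04,0],[0,0,0],0.3],[[-0.02,0.04,0],[0,0,0],0.3],[[0,0,0],[0,0,0],0.3],[[0,0,0],[0,0,0],0.3]]'
python3 - <<'E'
from look import *
look("end",[("tee","tee",(.633,.086,6.6),.004,None),("elbow","elbow",(.616,-.290,-2),.004,None),("foot","foot",(.482,-.091,3.3),.004,None),("cap","cap",(.4707,.0992,0),.004,None)])
a=cv2.imread("raw_end_top.png")[100:265,150:450]; b=cv2.imread("raw_end_side.png")[120:390,170:470]
cv2.imwrite("pics/final.png",np.hstack([cv2.resize(a,(450,248)),cv2.resize(b,(276,248))]))
E
```

```text
clock: 33.3
tool_pos: [0.4713, 0.1021, -0.0151]
orientation: [180.0, -0.0, 1.7]
force: [-3.5, -0.0, 12.3]
opening: 0.0386
gripper_force: 30.0
clock: 34.5
tool_pos: [0.471, 0.2635, 0.1142]
orientation: [-180.0, -0.0, 1.6]
force: [0.9, -1.4, -0.5]
opening: 0.0571
gripper_force: 0.0
clock: 35.5
tool_pos: [0.3401, 0.5827, 0.113]
orientation: [179.9, 0.0, 1.8]
force: [-0.3, -0.6, -0.3]
opening: 0.057
gripper_force: 0.0
top tee [630.8  86.3] 8.1 0.073
top elbow [ 614.4 -291. ] -0.4 0.111
top foot [480.3 -90.4] 3.9 0.03
top cap [468.8  99.7] 0.0 0.303
side tee [633.5  85.3] 7.0 0.167
side elbow [ 617.6 -288.8] -1.7 0.034
side foot [483.2 -91.2] 4.3 0.026
side cap [472.   98.5] 0.0 0.07
```

View pics/final.png

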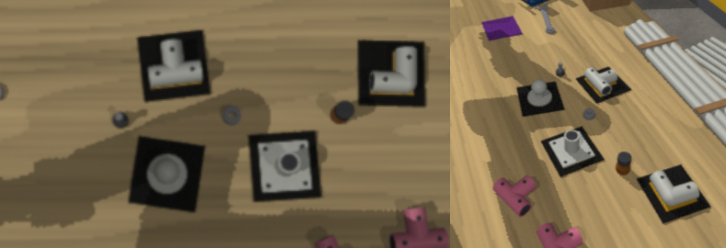

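The final picture shows all four fittings upright on their own mats, about 2 mm and 2° or better by the fits. The jar is standing at crop (342,112) and nothing is touching the gripper.

```bash
python3 -c "
from plant import close_job
print(close_job())"
```

```text
the job is handed in; nothing more can be done
None
```

The job is handed in: the tee, elbow, foot and cap are each upright on their own mats, within about 2 mm and 2° of their outlines by my camera fits. The jar is still standing, and it took about 36 s of the 118 s allowed.

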